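# Dock the sample cassette on the milk analyser and trip its plunger

### The arm

A 6-joint arm with a two-finger parallel gripper is mounted at the origin on the work surface. World frame = base frame: x ahead of the robot, y to its left, z up, the work surface at z = 0. Lengths are in m, angles in rad, forces in N, time in s.
With the tool pointing down it reaches from about 0.2 to 0.875 m from the base axis. Payload 3.4 kg.
Tool frame: the origin (TCP) lies on the centre line of the jaws, within the pads' length; the fingertips stand 22 mm ahead of it and the grasp point (between the pads) lies 3 mm ahead of it; z points along the fingers, y is the line along which they close (so a half turn about z gives the same grasp; the last joint's range is limited). The gripper opens to 94 mm and grips with 3 to 60 N. Pads are 16 mm wide; open, the fingers measure 119 mm over their backs; the gripper's body (75 mm by 177 mm) begins 78 mm behind the grasp point.
Start: joints at [-1.221, 0.276, 1.505, -0, 1.361, -0.121], TCP at [0.261, -0.512, 0.227] pointing down, gripper open.
Joint ranges: [-2.89, 2.89], [-0.75, 2.08], [0.22, 2.7], [-1.18, 4.32], [0.11, 2.71], [-2.7, 2.7]. Speed limits (rad/s): [2.57, 2.57, 3.14, 3.14, 3.14, 3.14].

### API

Orientations are given as a 3x3 rotation matrix whose columns are the frame's x, y, z axes.
In Python, from rig import * gives the robot as it stands.
- The arm moves only by the shell command python3 -m crank 'ROWS' [FORCE]. ROWS is JSON, one flat list of numbers, 5 for each row, row after row: the shift along the tool's x, y, z in m, then the turn about the tool's z in degrees, then the opening, from -1 (shut) to 1 (fully open), so that 0 is half open. A call has 1 to 20 rows; each row shifts and turns the commanded pose from where the row before left it, along the tool's axes as they then stand; what a row does not reach is not made up. A row lasts 1/10 s, in which the tool goes at most 50 mm and 8.59 degrees, less where a joint would pass 70% of its speed; a pose out of reach is approached as far as the arm can. A call is refused whole if a number of a shift passes 0.05 or a number of a turn 8.59, either way. A call with a gripper value outside its range is refused whole. The fingers move at their own pace and stop on an object; FORCE is the grip in N (left out, the last holds). Time passes only in rows, so rows that do not move let the fingers close. It gives the time, the measured TCP pose, the force, the opening and the grip force at its end, in the units of the state.
- get_state(): the state, without advancing time (a new reading comes with each control period).
- camera(name): name is "side" or "top"; returns a dict with "frame" (384x512x3 uint8, blue, green, red), "fx", "fy", "cx", "cy" (pixels), "origin" and "rotation" of the camera in the world. Camera axes: x right, y up, looking along -z (the intrinsics and any distortion apply to the point x, -y, -z); pixel columns grow to the right and rows downward; lengths in m; the calibration is good to about 2 mm. A picture is of the moment at which its call begins. There is no depth.
- finish_job(): hands the job in; it is judged then, once.
The state is a dict: "t": time; "joint_pos": joint angles; "joint_vel": joint speeds; "joint_efforts": joint torques, N m; "ee_pos": TCP position; "tool_rot": TCP orientation; "force": force on the tool from outside, world axes, zero at the start; "torque": the same for the moment, N m; "finger_gap": finger opening in m; "grasp_force": force on a finger pad.
Only numpy, scipy, OpenCV 4.12 (cv2) and the standard library are available. Lean on these libraries where they do the work, as an engineer would, in place of code of your own. Each camera call takes 0.05 s, during which the arm holds its last target. There are 200 camera calls.

### The job

Pick up the sample cassette by its upright fin, keep it upright, and lower it gently under the sampler arm onto the two pegs of the analyser's loading stage until it sits flat and fully home (either way round). Then push the stage's sprung plunger in to the end of its stroke and let it spring back out, leaving the cassette seated. Do not disturb the bottle, jar, beaker or vial rack.

Things in the scene. Friction and masses are not known exactly. Their poses are not given: they have to be found in the camera images.
- cassette: Loose cassette, 0.25-0.5 kg. Grey plate 64 (x) x 152 (y) x 14 mm high, a vertical 15 mm through hole at each end (x 0, y +-62). On it a grey block 60 x 88 mm, to z 34, and four white vials with blue caps (28 mm wide, at x +-15.5, y +-28, tops at z 72); in the middle the upright metal fin. Origin: centre of the underside, z up. Same after a half turn about z.
- cassette_grip (a point): Point in the cassette's grip fin, 105 mm above the cassette's underside; axes as the cassette's. The fin is a bare upright aluminium plate, 40 mm long in x, 12 mm thick in y, its top 15 mm above this point; clear of the vials (tops 33 mm below this point).
- station: Fixed grey loading stage: plinth 110 (x) x 190 (y) x 30 mm high, origin at the centre of its underside, x away from the robot, z up. Behind the seat a black housing (x 55 to 135, y +-40, to z 90) with a white column (34 mm square at x 95, y 0, to z 340) that carries the sampler arm. At +y (y 105 to 160) a white sloped console, to z about 70, with the plunger.
- sampler_tip (a point): Lower edge of the black sampler arm's free end, fixed on the station 10 mm on the robot's side of the seat's centre and 300 mm above the table; station axes. From here the arm (40 x 40 mm section) runs level along +x over the seat, needle below it 40 mm on, 18 mm long. It blocks an upright gripper over the seat; one leaning back to -x by 25 to 40 degrees passes.
- seat (a point): Centre of the seat on the plinth's top, 30 mm above the table; axes as the station's. Steel pegs stand at y +62 and -62 mm (x 0) of it: 12 mm diameter, straight to 16 mm, then tapering to 5 mm at their tops, 26 mm above the seat. Seated, the cassette's origin is at this point, its x along this x, either way round.
- plunger (a joint): Sprung plunger of the stage, m pressed: 0 out, 0.014 fully in; needs about 3 N to start and 8 N at the end, and springs back.
- plunger_top (a point): Centre of the outer face of the plunger's black cap (28 mm diameter), which moves with it. Its z axis points out of the cap, along the plunger's axis, 30 degrees from vertical and leaning towards the station's -x; pressing goes along -z. Its y axis is the station's y.
- bottle: Bystander: loose white bottle with blue cap, 60 mm diameter, 125 mm high; origin at the centre of its underside.
- jar: Bystander: loose amber jar, 64 mm diameter, 85 mm high; origin at the centre of its underside.
- beaker: Bystander: loose glass beaker, 70 mm diameter, 90 mm high; origin at the centre of its underside.
- rack: Bystander: loose white vial rack with four capped vials in a row and no fin, 44 (x) x 140 (y) x 85 mm high; origin at the centre of its underside.
Things that resemble listed ones, but are neither listed nor needed, are in the scene too. Leave any yellow look-alike of the cassette alone.

How it is judged:
By the outcome, as a careful person would: the job done as asked, in the order asked, and still so for the second after the job is handed in, with the robot touching nothing.
It also fails if it takes over 51 s, if anything falls off the work surface, if the arm or the gripper's body presses on something with over 40 N, if the wrist force passes 120 N, or if a joint passes its speed limit or range.

## Working session

There is one attempt and no reset: what is moved stays moved. The work goes in short steps, Python scripts to look and compute and a shell command to move; the robot and the scene stay as the last step left them, time stands still between calls to the robot, and variables do not carry over. Pictures are saved under pics/ and viewed, at most 10 in all, crops included, and the job is handed in when it is done.

```bash
ls; mkdir -p pics
python3 - <<'E'
from rig import *
import cv2,numpy as np
for n in("side","top"):
    c=camera(n); cv2.imwrite(f"pics/{n}0.png",c["frame"])
    print(n,{k:(np.round(v,4).tolist()) for k,v in c.items() if k!="frame"})
s=get_state();print({k:np.round(v,3).tolist() for k,v in s.items()})
E
```

```text
pics
side {'fx': 369.3413, 'fy': 369.3413, 'cx': 260.4063, 'cy': 193.6302, 'origin': [0.5688, 0.7558, 1.2109], 'rotation': [[-0.9991, 0.025, -0.0338], [-0.0408, -0.7714, 0.635], [-0.0102, 0.6358, 0.7718]]}
top {'fx': 358.4715, 'fy': 358.4715, 'cx': 254.2382, 'cy': 187.5345, 'origin': [0.3865, -0.0953, 1.4484], 'rotation': [[0.013, 0.9838, -0.1785], [-0.9999, 0.012, -0.0066], [-0.0044, 0.1786, 0.9839]]}
{'t': 0.1, 'joint_pos': [-1.221, 0.276, 1.506, 0.0, 1.361, -0.121], 'joint_vel': [0.001, -0.002, -0.002, -0.001, -0.0, 0.0], 'joint_efforts': [0.002, -40.546, -23.778, 0.07, 0.03, -0.0], 'ee_pos': [0.261, -0.512, 0.227], 'tool_rot': [[0.891, 0.454, -0.001], [0.454, -0.891, 0.001], [0.0, -0.002, -1.0]], 'force': [0.245, -0.331, -0.976], 'torque': [-0.013, 0.031, 0.021], 'grasp_force': 0.0, 'finger_gap': 0.094}
```

View pics/top0.png

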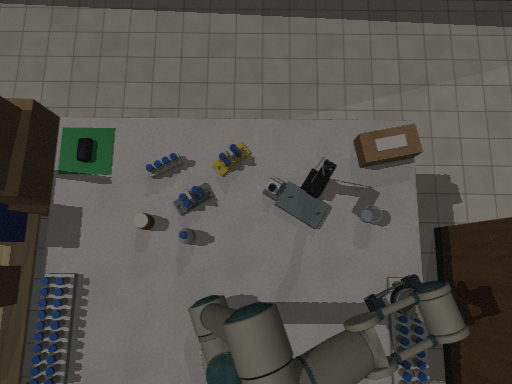

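View pics/side0.png

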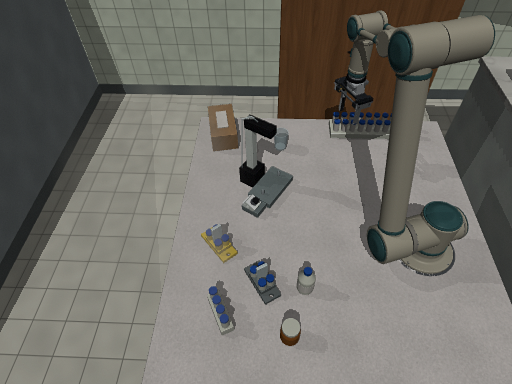

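```bash
cat > h.py <<'E'
from rig import *
import cv2,numpy as np
def ray(c,u,v):
    d=np.array([(u-c["cx"])/c["fx"],-(v-c["cy"])/c["fy"],-1.]); return np.array(c["origin"]),np.array(c["rotation"])@d
def onz(c,u,v,z):
    o,d=ray(c,u,v); return o+d*(z-o[2])/d[2]
def proj(c,p):
    q=np.array(c["rotation"]).T@(np.array(p)-c["origin"]); return np.array([c["cx"]+c["fx"]*q[0]/-q[2],c["cy"]+c["fy"]*q[1]/q[2]])
def tri(c1,p1,c2,p2):
    A=[];b=[]
    M=0;B=0
    for c,p in((c1,p1),(c2,p2)):
        o,d=ray(c,*p);d=d/np.linalg.norm(d);P=np.eye(3)-np.outer(d,d);M=M+P;B=B+P@o
    x=np.linalg.solve(M,B); return x
def crop(f,u,v,w,h,s):
    return cv2.resize(f[v:v+h,u:u+w],None,fx=s,fy=s,interpolation=cv2.INTER_CUBIC)
E
python3 - <<'E'
from h import *
t=camera("top")["frame"];s=camera("side")["frame"]
def br(x): return np.clip(x.astype(float)*1.5,0,255).astype(np.uint8)
top=np.hstack([crop(t,165,175,65,50,6),crop(t,255,150,65,50,6)][:1]+[crop(t,255,150,80,75,4)[:300]])
a=np.vstack([crop(t,165,180,64,48,6),crop(s,235,245,64,48,6)])
b=np.vstack([crop(t,258,150,80,58+20,5)[:,:400][:390-0], crop(s,230,110,80,110,5)])
cv2.imwrite("pics/c1.png",br(np.hstack([crop(t,170,180,50,40,8),crop(s,238,255,50,50,8)[:320]])))
cv2.imwrite("pics/c2.png",br(np.hstack([crop(t,255,150,80,85,5),crop(s,232,135,80,85,5)])))
for n in("top","side"):
    c=camera(n);h=cv2.cvtColor(c["frame"],cv2.COLOR_BGR2HSV)
    m=cv2.inRange(h,(105,120,60),(130,255,255))
    k,l,st,ce=cv2.connectedComponentsWithStats(m)
    for i in range(1,k):
        u,v=ce[i]
        if st[i,4]>8 and 130<u<330 and v>120: print(n,np.round(ce[i],1),st[i,4],np.round(onz(c,u,v,.068),3))
E
```

```text
top [232.6 146.9] 31 [0.801 0.002 0.068]
top [238.7 151.8] 17 [ 0.781 -0.022  0.068]
top [172.8 156. ] 33 [0.761 0.24  0.068]
top [224.4 158.7] 64 [0.752 0.034 0.068]
top [164.6 159.5] 33 [0.746 0.272 0.068]
top [156.8 163.4] 34 [0.73  0.302 0.068]
top [149.  167.1] 36 [0.714 0.332 0.068]
top [194.5 189.1] 35 [0.628 0.148 0.068]
top [199.7 194.8] 15 [0.606 0.126 0.068]
top [183.8 199.9] 77 [0.585 0.187 0.068]
top [182.5 234.6] 41 [0.451 0.186 0.068]
side [260.3 262.9] 19 [0.606 0.127 0.068]
side [252.8 268.8] 46 [0.631 0.151 0.068]
side [307.6 270.9] 58 [0.444 0.152 0.068]
side [265.4 279.9] 116 [0.587 0.19  0.068]
side [212.6 290.3] 53 [0.76  0.234 0.068]
side [216.1 299.2] 59 [0.745 0.264 0.068]
side [219.8 308.4] 58 [0.729 0.294 0.068]
side [223.5 318.1] 62 [0.714 0.325 0.068]
```

View pics/c1.png

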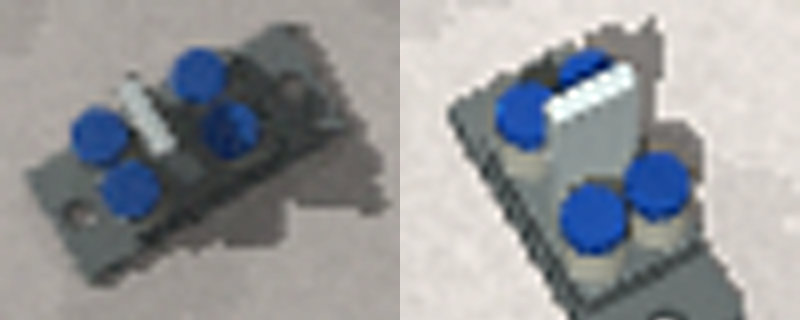

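View pics/c2.png

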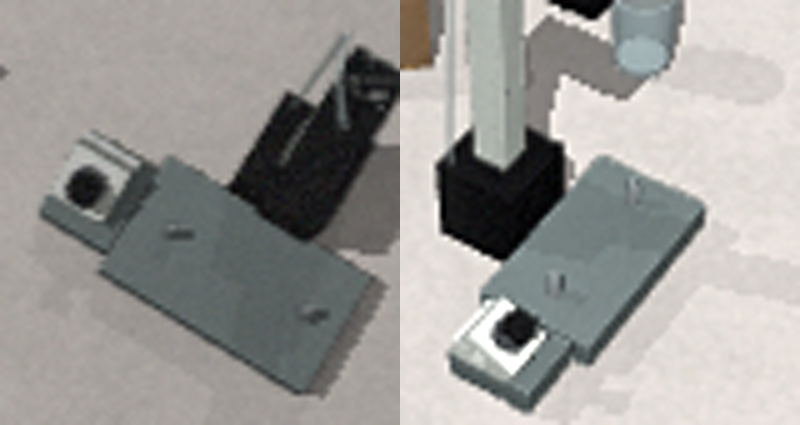

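```bash
cat >> h.py <<'E'
def un(x,y,s,u,v): return (x+.5)/s-.5+u,(y+.5)/s-.5+v
E
python3 - <<'E'
from h import *
T=camera("top");S=camera("side")
P=lambda n,a,b:print(n,np.round(tri(T,a,S,b),4))
P("fin top",un(149,114,8,170,180),un(192,92,8,238,255))
pp=tri(T,un(179,233,5,255,150),S,un(155,286,5,232,135));pm=tri(T,un(316,313,5,255,150),S,un(236,190,5,232,135))
print("pegs",pp.round(4),pm.round(4),np.linalg.norm(pp-pm),((pp+pm)/2).round(4),np.degrees(np.arctan2(*(pp-pm)[[1,0]])))
P("cap",un(86,185,5,255,150),un(116,328,5,232,135))
for C,o,k in((T,(255,150),[(165,157),(100,268),(303,392),(385,278)]),(S,(232,135),[(83,290),(188,345),(305,207),(205,155)])):
    g=[onz(C,*un(x,y,5,*o),.03)[:2] for x,y in k]; print(np.round(g,3).tolist(),np.mean(g,0).round(4),[round(float(np.linalg.norm(g[i]-g[i-1])),3) for i in range(4)])
for C,n in((T,"T"),(S,"S")):
    h=cv2.cvtColor(C["frame"],cv2.COLOR_BGR2HSV)
    for q in ([(300,205),(295,215),(310,210)] if n=="T" else [(275,185),(265,200)]): print(n,h[q[1],q[0]])
# cassette holes (z~.014)
for C,o,k in((T,(170,180),[(79,212),(292,88)]),):
    g=[onz(C,*un(x,y,8,*o),.014)[:2] for x,y in k]; d=g[0]-g[1]; print("holes",np.round(g,3),np.mean(g,0),np.linalg.norm(d),np.degrees(np.arctan2(d[1],d[0])))
# caps top view z=.072
for C,o,k,q in((T,(170,180),[(198,73),(230,130),(100,137),(131,190)],8),(S,(238,255),[(186,66),(124,116),(259,184),(194,219)],8)):
    g=np.array([onz(C,*un(x,y,q,*o),.072)[:2] for x,y in k]); d=g[2]+g[3]-g[0]-g[1]; print("caps",g.round(3).tolist(),g.mean(0),np.degrees(np.arctan2(d[1],d[0])))
E
```

```text
fin top [0.601  0.163  0.1129]
pegs [ 0.6118 -0.2316  0.0232] [ 0.5466 -0.3395  0.0274] 0.1261072282390547 [ 0.5792 -0.2855  0.0253] 58.86054152670091
cap [ 0.6412 -0.1547  0.0629]
[[0.672, -0.22], [0.581, -0.168], [0.485, -0.328], [0.576, -0.395]] [ 0.5787 -0.2775] [0.199, 0.105, 0.187, 0.113]
[[0.671, -0.22], [0.583, -0.165], [0.486, -0.319], [0.573, -0.378]] [ 0.5783 -0.2702] [0.186, 0.104, 0.182, 0.105]
T [95 23 66]
T [90 14 71]
T [75 23 68]
S [90 23 90]
S [90 19 92]
holes [[0.567 0.215]
 [0.632 0.11 ]] [0.59952944 0.16249854] 0.12341245289096435 121.63067220480231
caps [[0.629, 0.148], [0.601, 0.131], [0.597, 0.194], [0.571, 0.178]] [0.59932253 0.16270208] 123.73156852929914
caps [[0.605, 0.129], [0.63, 0.154], [0.572, 0.183], [0.598, 0.2]] [0.60119955 0.16641759] 122.58912781330955
```

The images give the cassette at about (0.600, 0.164) with its x at about 32.5°. The seat is near (0.579, -0.28) with its x at about -31°. Next I go above the cassette.

```bash
python3 -m crank '[0,0,-0.04,0,1, 0,0,-0.04,0,1, 0,0,-0.04,0,1, 0.0305,-0.0224,0,0,1, 0.0305,-0.0224,0,0,1, 0.0305,-0.0224,0,0,1, 0.0305,-0.0224,0,0,1, 0.0305,-0.0224,0,0,1, 0.0305,-0.0224,0,0,1, 0.0305,-0.0224,0,0,1, 0.0305,-0.0224,0,0,1, 0.0305,-0.0224,0,0,1, 0.0305,-0.0224,0,0,1, 0.0305,-0.0224,0,0,1, 0.0305,-0.0224,0,0,1, 0.0305,-0.0224,0,0,1, 0.0305,-0.0224,0,0,1, 0.0305,-0.0224,0,0,1, 0.0305,-0.0224,0,0,1, 0.0305,-0.0224,0,0,1]'
python3 -m crank '[0.0305,-0.0224,0,0,1, 0.0305,-0.0224,0,0,1, 0.0305,-0.0224,0,0,1, 0,0,0,-5.5,1, 0,0,0,0,1]'
python3 -c "
from rig import *
print(get_state())"
```

```text
t: 2.4
ee_pos: [0.5506, 0.0637, 0.3476]
tool_rot: [[0.891, 0.454, 0.0], [0.454, -0.891, -0.0], [0.0, 0.0, -1.0]]
force: [0.4, 0.3, 0.3]
finger_gap: 0.0942
grasp_force: 0.0
t: 2.9
ee_pos: [0.6014, 0.1646, 0.3467]
tool_rot: [[0.843, 0.538, -0.001], [0.538, -0.843, -0.0], [-0.001, -0.0, -1.0]]
force: [0.6, -0.3, 0.2]
finger_gap: 0.0939
grasp_force: 0.0
{'t': 2.9, 'joint_pos': array([ 1.55704255e-01,  3.15152999e-01,  1.16126733e+00, -2.52841446e-04,
        1.66636177e+00,  1.15795539e+00]), 'joint_vel': array([-0.02428076, -0.02167873,  0.01590855, -0.00584352,  0.00288969,
        0.06480618]), 'joint_efforts': array([  0.74818695, -43.70275497, -25.52467883,   0.15286919,
        -0.11567406,  -0.40852427]), 'ee_pos': array([0.60141861, 0.16456361, 0.34670345]), 'tool_rot': array([[ 8.42697377e-01,  5.38386329e-01, -1.13602437e-03],
       [ 5.38386212e-01, -8.42698107e-01, -4.33097088e-04],
       [-1.19049914e-03, -2.46650077e-04, -9.99999261e-01]]), 'force': array([ 0.6054395 , -0.34640239,  0.21038721]), 'torque': array([-0.04873465,  0.06193597,  0.01614001]), 'grasp_force': 0.0, 'finger_gap': 0.09389511503772846}
```

```bash
python3 -m crank '[0,0,0.045,0,1, 0,0,0.045,0,1, 0,0,0.045,0,1, 0,0,0.045,0,1, 0,0,0.035,0,1, 0,0,0.024,0,1, 0,0,0,0,1, 0,0,0,0,-1, 0,0,0,0,-1, 0,0,0,0,-1, 0,0,0,0,-1, 0,0,0,0,-1, 0,0,0,0,-1]' 30
```

```text
t: 4.2
ee_pos: [0.6014, 0.1636, 0.1089]
tool_rot: [[0.844, 0.537, 0.001], [0.537, -0.844, 0.0], [0.001, 0.0, -1.0]]
force: [-0.8, 0.3, 0.2]
finger_gap: 0.0495
grasp_force: 0.0
```

```bash
python3 -m crank '[0,0,0,0,-1, 0,0,0,0,-1, 0,0,0,0,-1, 0,0,0,0,-1, 0,0,0,0,-1, 0,0,0,0,-1, 0,0,0,0,-1]' 30
```

```text
t: 4.9
ee_pos: [0.601, 0.1637, 0.1083]
tool_rot: [[0.844, 0.537, -0.0], [0.537, -0.844, 0.0], [-0.0, -0.001, -1.0]]
force: [-0.8, 0.4, -0.3]
finger_gap: 0.012
grasp_force: 30.0
```

```bash
python3 -m crank '[0,0,-0.02,0,-1, 0,0,-0.03,0,-1, 0,0,-0.04,0,-1, 0,0,-0.03,0,-1, -0.0282,0.0138,0,0,-1, -0.0282,0.0138,0,0,-1, -0.0282,0.0138,0,0,-1, -0.0282,0.0138,0,0,-1, -0.0282,0.0138,0,0,-1, -0.0282,0.0138,0,0,-1, -0.0282,0.0138,0,0,-1, -0.0282,0.0138,0,0,-1, 0,0,0,7.9,-1, 0,0,0,7.9,-1, 0,0,0,7.9,-1, 0,0,0,7.9,-1, 0,0,0,7.9,-1, 0,0,0,7.9,-1, 0,0,0,7.9,-1, 0,0,0,7.9,-1]' 30
```

```text
t: 6.9
ee_pos: [0.4697, -0.0509, 0.2279]
tool_rot: [[0.857, -0.516, -0.001], [-0.516, -0.857, -0.0], [-0.001, 0.001, -1.0]]
force: [0.4, -0.2, -3.3]
finger_gap: 0.0119
grasp_force: 30.0
```

Run:
```python
from h import *
T=camera("top");S=camera("side")
cv2.imwrite("pics/h1.png",np.hstack([crop(T["frame"],180,140,130,150,3),crop(S["frame"],200,130,130,150,3)]))
print(get_state()["joint_pos"].round(3))
```

```text
[-2.550e-01  1.210e-01  1.707e+00 -1.000e-03  1.314e+00  1.852e+00]
```

View pics/h1.png

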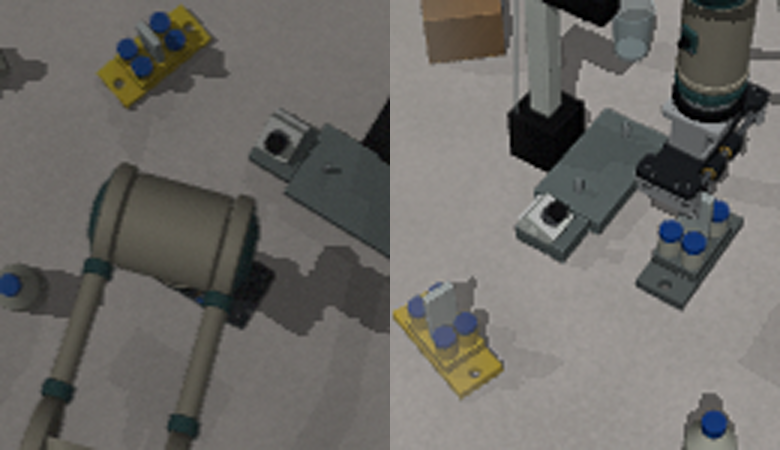

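```bash
python3 -m crank '[0,0,0.03,0,-1, 0,0,0.03,0,-1, 0,0,0.03,0,-1, 0,0,0.02,0,-1, 0,0,0.006,0,-1, 0,0,0.003,0,-1, 0,0,0.001,0,-1, 0,0,0,0,-0.3, 0,0,0,0,-0.3, 0,0,0,0,-0.3, 0,0,0,0,-0.3, 0,0,-0.03,0,-0.3, 0,0,-0.045,0,-0.3, 0,0,-0.045,0,-0.3, 0,0,-0.045,0,-0.3, 0,0,-0.045,0,-0.3]' 30
```

```text
t: 8.6
ee_pos: [0.4698, -0.0507, 0.3207]
tool_rot: [[0.86, -0.511, 0.001], [-0.511, -0.86, -0.0], [0.001, -0.0, -1.0]]
force: [0.8, -0.3, -0.4]
finger_gap: 0.0327
grasp_force: 0.0
```

```bash
python3 -m crank '[0.024,0.0256,-0.026,0,-0.3, 0.024,0.0256,-0.026,0,-0.3, 0.024,0.0256,-0.026,0,-0.3, 0.024,0.0256,-0.026,0,-0.3, 0.024,0.0256,-0.026,0,-0.3, 0.04,0,0,0,-0.3, 0.04,0,0,0,-0.3, 0.04,0,0,0,-0.3, 0.04,0,0,0,-0.3, 0.04,0,0,0,-0.3, 0.04,0,0,0,-0.3, 0.04,0,0,0,-0.3, 0.04,0,0,0,-0.3]'; python3 -c "
from rig import *
print(get_state()['joint_pos'].round(3))"
```

```text
t: 9.9
ee_pos: [0.7468, -0.3682, 0.4097]
tool_rot: [[0.859, -0.511, 0.033], [-0.511, -0.86, -0.015], [0.036, -0.004, -0.999]]
force: [1.0, 0.0, 0.9]
finger_gap: 0.0329
grasp_force: 0.0
[-0.543  0.757  0.225  0.005  2.123  1.566]
```

```bash
python3 -m crank '[0.03,0,-0.03,0,-0.3, 0.03,0,-0.03,0,-0.3, 0.03,0,-0.03,0,-0.3]'; python3 -c "
from rig import *
print(get_state()['joint_pos'].round(3))"; python3 -m crank '[0,0,-0.04,0,-0.3, 0,0,-0.04,0,-0.3,0,0,-0.04,0,-0.3]'; python3 -c "
from rig import *
print(get_state()['joint_pos'].round(3))"
```

```text
t: 10.2
ee_pos: [0.7476, -0.3756, 0.4522]
tool_rot: [[0.852, -0.51, 0.119], [-0.507, -0.86, -0.06], [0.133, -0.01, -0.991]]
force: [-0.7, -0.1, 1.1]
finger_gap: 0.0327
grasp_force: 0.0
[-0.554  0.71   0.22   0.014  2.078  1.56 ]
t: 10.5
ee_pos: [0.6956, -0.3494, 0.5336]
tool_rot: [[0.845, -0.51, 0.161], [-0.503, -0.86, -0.081], [0.18, -0.013, -0.984]]
force: [0.1, -0.5, 0.5]
finger_gap: 0.0326
grasp_force: 0.0
[-0.563  0.605  0.22   0.021  2.136  1.557]
```

```bash
python3 -m crank '[0.045,0,-0.01,0,-0.3, 0.045,0,-0.01,0,-0.3, 0.045,0,-0.01,0,-0.3, 0.045,0,-0.01,0,-0.3, 0.045,0,-0.01,0,-0.3]'; python3 -c "
from rig import *
print(get_state()['joint_pos'].round(3))"
```

```text
t: 11.0
ee_pos: [0.7674, -0.4018, 0.5148]
tool_rot: [[0.811, -0.508, 0.292], [-0.486, -0.861, -0.148], [0.326, -0.022, -0.945]]
force: [0.1, 0.0, -0.8]
finger_gap: 0.0327
grasp_force: 0.0
[-0.578  0.651  0.22   0.038  1.939  1.549]
```

```bash
python3 -m crank '[0.045,0,-0.01,0,-0.3, 0.045,0,-0.01,0,-0.3, 0.045,0,-0.01,0,-0.3, 0.045,0,-0.01,0,-0.3]'; python3 -c "
from rig import *
print(get_state()['joint_pos'].round(3))"
```

```text
t: 11.4
ee_pos: [0.8103, -0.4345, 0.5245]
tool_rot: [[0.765, -0.505, 0.398], [-0.463, -0.862, -0.205], [0.447, -0.028, -0.894]]
force: [0.0, -0.0, 0.6]
finger_gap: 0.0326
grasp_force: 0.0
[-0.588  0.663  0.22   0.052  1.796  1.543]
```

```bash
python3 -m crank '[0.04,-0.025,-0.01,0,-0.3, 0.04,-0.025,-0.01,0,-0.3]'; python3 -c "
from rig import *
print(get_state()['joint_pos'].round(3))"
```

```text
t: 11.6
ee_pos: [0.8466, -0.4045, 0.537]
tool_rot: [[0.738, -0.505, 0.448], [-0.451, -0.863, -0.23], [0.502, -0.032, -0.864]]
force: [0.8, 0.1, 0.4]
finger_gap: 0.0328
grasp_force: 0.0
[-0.531  0.661  0.22   0.029  1.734  1.59 ]
```

```bash
python3 -m crank '[-0.0104,0.0428,-0.0076,0,-0.3, -0.0104,0.0428,-0.0076,0,-0.3, -0.0104,0.0428,-0.0076,0,-0.3, -0.0104,0.0428,-0.0076,0,-0.3, -0.0104,0.0428,-0.0076,0,-0.3, -0.0104,0.0428,-0.0076,0,-0.3, -0.0104,0.0428,-0.0076,0,-0.3, -0.0104,0.0428,-0.0076,0,-0.3, -0.0104,0.0428,-0.0076,0,-0.3, -0.0104,0.0428,-0.0076,0,-0.3, -0.0104,0.0428,-0.0076,0,-0.3, -0.0104,0.0428,-0.0076,0,-0.3, -0.0104,0.0428,-0.0076,0,-0.3, -0.0104,0.0428,-0.0076,0,-0.3, 0.039,0.022,-0.001,0,-0.3]'; python3 -c "
from rig import *
print(get_state()['joint_pos'].round(3))"
```

```text
t: 13.1
ee_pos: [0.39, -0.8386, 0.5233]
tool_rot: [[0.721, -0.522, 0.456], [-0.447, -0.853, -0.271], [0.531, -0.008, -0.848]]
force: [0.7, -0.1, 1.0]
finger_gap: 0.033
grasp_force: 0.0
[-1.369  0.687  0.221  0.416  1.814  0.942]
```

```bash
python3 -m crank '[-0.01645,-0.03965,-0.0099,0,-0.3, -0.01645,-0.03965,-0.0099,0,-0.3, -0.01645,-0.03965,-0.0099,0,-0.3, -0.01645,-0.03965,-0.0099,0,-0.3, -0.01645,-0.03965,-0.0099,0,-0.3, -0.01645,-0.03965,-0.0099,0,-0.3, -0.01645,-0.03965,-0.0099,0,-0.3, -0.01645,-0.03965,-0.0099,0,-0.3, -0.01645,-0.03965,-0.0099,0,-0.3, -0.01645,-0.03965,-0.0099,0,-0.3, -0.01645,-0.03965,-0.0099,0,-0.3, -0.01645,-0.03965,-0.0099,0,-0.3, -0.01645,-0.03965,-0.0099,0,-0.3, -0.01645,-0.03965,-0.0099,0,-0.3, -0.01645,-0.03965,-0.0099,0,-0.3, -0.01645,-0.03965,-0.0099,0,-0.3, -0.01645,-0.03965,-0.0099,0,-0.3, -0.01645,-0.03965,-0.0099,0,-0.3, -0.0266,0.0004,0.0424,0,-0.3, -0.0266,0.0004,0.0424,0,-0.3]'; python3 -c "
from rig import *
print(get_state()['joint_pos'].round(3))"
python3 - <<'E'
from h import *
S=camera("side");T=camera("top")
cv2.imwrite("pics/h2.png",np.hstack([crop(T["frame"],200,150,130,130,3),crop(S["frame"],230,150,100,130,3)]))
E
```

```text
t: 15.1
ee_pos: [0.4688, -0.0469, 0.4298]
tool_rot: [[0.72, -0.508, 0.473], [-0.436, -0.861, -0.261], [0.54, -0.019, -0.841]]
force: [-0.3, -0.5, -0.6]
finger_gap: 0.0329
grasp_force: 0.0
[-0.069 -0.216  1.673 -0.25   1.169  2.078]
```

View pics/h2.png

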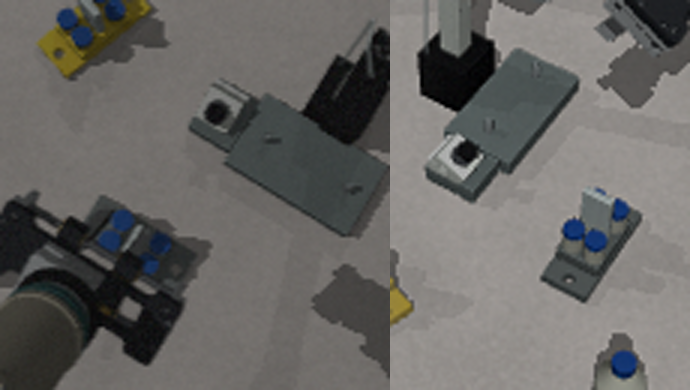

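Run:
```python
from h import *
T=camera("top");S=camera("side")
print("fin",onz(S,*un(207,197,3,230,150),.12).round(4), "expect .4698 -.0507")
px={}
for n,C,qs in(("T",T,[(290.3,196.5),(318,212.5)]),("S",S,[(263,192),(279,173)])):
    g=cv2.cvtColor(C["frame"],cv2.COLOR_BGR2GRAY).astype(float)
    for i,(u,v) in enumerate(qs):
        u0,v0=int(round(u))-5,int(round(v))-5; w=g[v0:v0+11,u0:u0+11]; d=np.abs(w-np.median(w)); d[d<10]=0
        yy,xx=np.mgrid[0:11,0:11]; c=(u0+(d*xx).sum()/d.sum(),v0+(d*yy).sum()/d.sum()); px[n,i]=c; print(n,i,np.round(c,2),(d>0).sum(),onz(C,*c,.043).round(4))
a=tri(T,px["T",0],S,px["S",0]);b=tri(T,px["T",1],S,px["S",1])
print(a.round(4),b.round(4),np.linalg.norm(a-b),((a+b)/2).round(4),np.degrees(np.arctan2(*(a-b)[[1,0]])))
# plinth edges: outline of grey-green region around seat, top view
for n,C,sd in(("T",T,(300,208)),("S",S,(275,187))):
    f=cv2.GaussianBlur(C["frame"],(3,3),0);m=np.zeros((386,514),np.uint8)
    cv2.floodFill(f,m,sd,0,(5,)*3,(7,)*3,4|cv2.FLOODFILL_MASK_ONLY|cv2.FLOODFILL_FIXED_RANGE|(255<<8))
    m=cv2.morphologyEx(m[1:-1,1:-1],cv2.MORPH_CLOSE,np.ones((7,7)));m=cv2.morphologyEx(m,cv2.MORPH_OPEN,np.ones((5,5)))
    k=max(cv2.findContours(m,0,1)[0],key=cv2.contourArea).reshape(-1,2)
    w=np.array([onz(C,u,v,.03)[:2]*1000 for u,v in k],np.float32); print(n,cv2.minAreaRect(w),(m>0).sum())
```

```text
fin [ 0.473  -0.0439  0.12  ] expect .4698 -.0507
T 0 [290.4  196.44] 13 [ 0.6074 -0.2296  0.043 ]
T 1 [318.38 213.16] 16 [ 0.5422 -0.3392  0.043 ]
S 0 [263.01 191.11] 10 [ 0.6097 -0.2189  0.043 ]
S 1 [281.29 169.23] 29 [ 0.5351 -0.3448  0.043 ]
[ 0.61   -0.2311  0.0283] [ 0.5383 -0.337   0.0522] 0.13014139212188966 [ 0.5741 -0.2841  0.0403] 55.901781307854854
T ((580.2376098632812, -275.845947265625), (184.76783752441406, 105.65980529785156), 58.722530364990234) 1127
S ((585.5899047851562, -260.09490966796875), (196.1103515625, 100.49578094482422), 59.24718475341797) 574
```

```bash
python3 -m crank '[-0.0216,0.0011,0.034,0,-0.3, -0.0216,0.0011,0.034,0,-0.3, -0.0216,0.0011,0.034,0,-0.3, -0.0216,0.0011,0.034,0,-0.3, -0.0216,0.0011,0.034,0,-0.3, -0.0216,0.0011,0.034,0,-0.3, -0.0216,0.0011,0.034,0,-0.3, -0.0108,0.0005,0.017,0,-0.3, -0.0108,0.0005,0.017,0,-0.3, 0,0,0,0,-0.3]'; python3 -c "
from rig import *
print(get_state()['joint_pos'].round(3))"
```

```text
t: 16.3
ee_pos: [0.471, -0.0556, 0.1073]
tool_rot: [[0.72, -0.514, 0.467], [-0.441, -0.858, -0.264], [0.536, -0.015, -0.844]]
force: [0.5, -0.5, 0.3]
finger_gap: 0.0328
grasp_force: 0.0
[-0.093  0.075  2.305 -0.767  0.322  2.702]
```

```bash
python3 -m crank '[0,0,0,-0.8,-0.3, 0,0,0,0,-1, 0,0,0,0,-1, 0,0,0,0,-1, 0,0,0,0,-1, 0,0,0,0,-1]' 35; python3 -c "
from rig import *
print(get_state()['joint_pos'].round(3))"
```

```text
t: 16.9
ee_pos: [0.4675, -0.0528, 0.1058]
tool_rot: [[0.729, -0.501, 0.466], [-0.428, -0.865, -0.26], [0.534, -0.01, -0.845]]
force: [0.9, 4.9, 6.9]
finger_gap: 0.0113
grasp_force: 35.0
[-0.09   0.072  2.313 -0.766  0.319  2.69 ]
```

```bash
python3 -m crank '[0.008,0,-0.0127,0,-1, 0.016,0,-0.0254,0,-1, 0.016,0,-0.0254,0,-1, 0.008,0,-0.0127,0,-1, 0.0183,0.0283,0.0112,0,-1, 0.0183,0.0283,0.0112,0,-1, 0.0183,0.0283,0.0112,0,-1, 0.0183,0.0283,0.0112,0,-1, 0.0183,0.0283,0.0112,0,-1, 0,0,0,0,-1]'
python3 - <<'E'
from h import *
s=get_state();print(s['joint_pos'].round(3),s['torque'].round(3))
S=camera("side");T=camera("top")
cv2.imwrite("pics/h3.png",np.hstack([crop(T["frame"],240,150,100,130,4),crop(S["frame"],230,110,100,130,4)]))
E
```

```text
t: 17.9
ee_pos: [0.4857, -0.2343, 0.193]
tool_rot: [[0.73, -0.508, 0.457], [-0.434, -0.861, -0.264], [0.528, -0.006, -0.849]]
force: [-0.5, 0.4, -2.7]
finger_gap: 0.0118
grasp_force: 35.0
[-0.61   0.004  2.084  0.096  0.501  1.424] [ 0.25   0.441 -0.069]
```

View pics/h3.png

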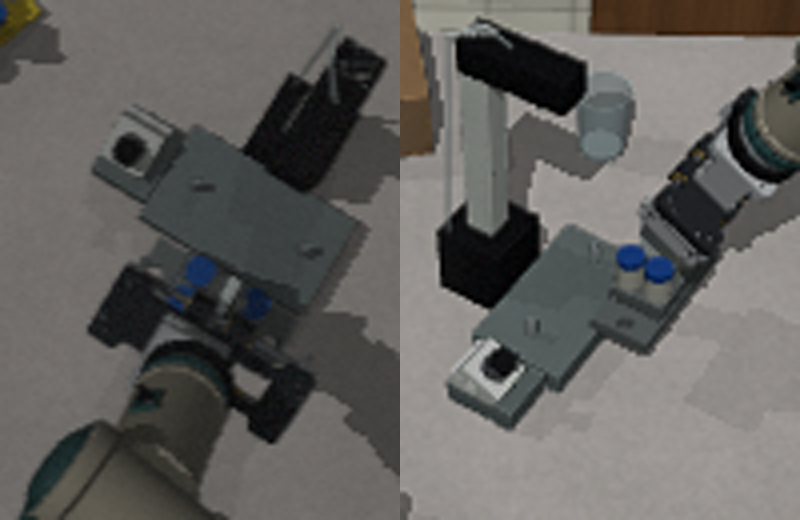

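Run:
```python
from h import *
S=camera("side");T=camera("top")
yp=np.array([.508,.861,0]);xp=np.array([.861,-.508,0])
org=np.array([.4857,-.2343,.193-.1058])+.0009*xp
h=org+.062*yp+[0,0,.014]
m=onz(S,*un(225,322,4,230,110),h[2]); print("hole exp",h.round(4),"meas",m.round(4))
for n,C,o,ps in(("S",S,(230,110),[(133,325),(197,250)]),("T",T,(240,150),[(202,185),(313,250)])):
    g=np.array([onz(C,*un(x,y,4,*o),.043)[:2] for x,y in ps]);d=g[0]-g[1];print(n,g.round(4).tolist(),g.mean(0).round(4),np.linalg.norm(d).round(4),np.degrees(np.arctan2(-d[0],d[1])).round(2))
# caps right/left of the +y' pair expected in the top view as a bias check
for x,y in((202,270),(258,304)):
    print("T cap",onz(T,*un(x,y,4,240,150),org[2]+.072).round(4))
for sx in(1,-1):
    for sy in(1,-1): print("exp cap",sx,sy,(org+sx*.0155*xp+sy*.028*yp).round(4))
for x,y in((231,258),(258,268)): print("S cap",onz(S,*un(x,y,4,230,110),org[2]+.072).round(4))
```

```text
hole exp [ 0.518  -0.1814  0.1012] meas [ 0.5183 -0.1783  0.1012]
S [[0.6103, -0.2202], [0.5454, -0.3274]] [ 0.5779 -0.2738] 0.1254 -31.19
T [[0.6096, -0.2286], [0.5463, -0.3373]] [ 0.578  -0.2829] 0.1259 -30.22
T cap [ 0.5138 -0.2172  0.1592]
T cap [ 0.4839 -0.2672  0.1592]
exp cap 1 1 [ 0.514  -0.2185  0.0872]
exp cap 1 -1 [ 0.4856 -0.2667  0.0872]
exp cap -1 1 [ 0.4874 -0.2028  0.0872]
exp cap -1 -1 [ 0.4589 -0.251   0.0872]
S cap [ 0.5149 -0.2102  0.1592]
S cap [ 0.4892 -0.198   0.1592]
```

```bash
python3 -m crank '[0.0174,-0.0013,0.0108,0,-1, 0.0174,-0.0013,0.0108,0,-1, 0.0174,-0.0013,0.0108,0,-1, 0.0174,-0.0013,0.0108,0,-1, 0.0173,-0.0014,0.0108,0,-1, -0.0065,0,0.0105,0,-1, -0.0065,0,0.0105,0,-1, 0,0,0,0,-1]'
python3 - <<'E'
from h import *
s=get_state();print(s['ee_pos'].round(4),s['joint_pos'].round(3),s['torque'].round(3))
S=camera("side");T=camera("top")
cv2.imwrite("pics/h4.png",np.hstack([crop(T["frame"],260,160,80,80,5),crop(S["frame"],230,130,80,80,5)]))
E
```

```text
t: 18.9
ee_pos: [0.5762, -0.2731, 0.1658]
tool_rot: [[0.736, -0.501, 0.455], [-0.43, -0.865, -0.257], [0.523, -0.006, -0.852]]
force: [-0.7, -0.1, -3.1]
finger_gap: 0.0121
grasp_force: 35.0
[ 0.5762 -0.2731  0.1658] [-0.568  0.186  1.948  0.063  0.459  1.481] [ 0.346  0.455 -0.017]
```

View pics/h4.png

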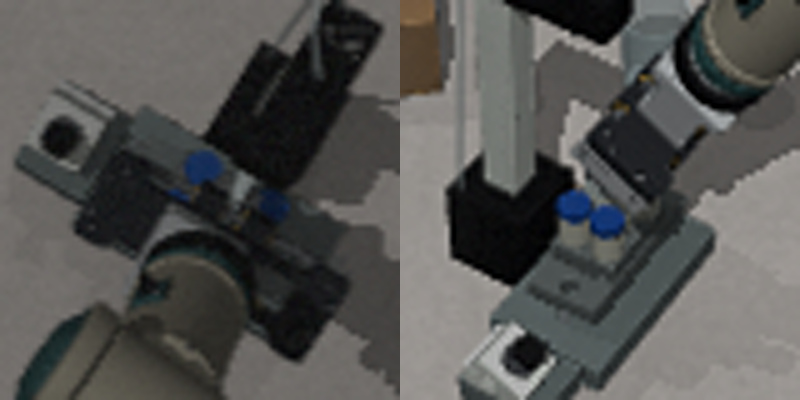

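Run:
```python
from h import *
S=camera("side");s=get_state();p=s["ee_pos"];R=s["tool_rot"]
yp=-R[:,1]*[1,1,0];yp/=np.linalg.norm(yp);xp=np.array([yp[1],-yp[0],0])
org=p-[0,0,.1058]+.0009*xp;h=org+.062*yp+[0,0,.014]
m=onz(S,*un(170,287,5,230,130),h[2]);b=m-h;print("bias",b.round(4))
print("peg+ side corrected",(np.array([.6103,-.2202])-b[:2]).round(4),"top (.6096,-.2286)","hole",h[:2].round(4))
P=np.array([.609,-.2275]); 
d=P-h[:2]
for D in(np.r_[d,0],[0,0,-.01]): print(np.round(D,4),"tool",(R.T@np.array(D)).round(4))
```

```text
bias [-0.0033  0.0105  0.    ]
peg+ side corrected [ 0.6136 -0.2307] top (.6096,-.2286) hole [ 0.6102 -0.2221]
[-0.0012 -0.0054  0.    ] tool [0.0014 0.0053 0.0009]
[ 0.    0.   -0.01] tool [-0.0053  0.0001  0.0085]
```

```bash
python3 -m crank '[0.0053,0.0072,0.0032,0.5,-1, 0,0,0,0,-1]'; python3 -m crank '[-0.0027,0,0.0043,0,-1, -0.0027,0,0.0043,0,-1, 0,0,0,0,-1]'
```

```text
t: 19.25
ee_pos: [0.5808, -0.287, 0.1707]
tool_rot: [[0.725, -0.51, 0.462], [-0.437, -0.86, -0.264], [0.532, -0.01, -0.847]]
force: [-0.6, -1.1, -4.2]
finger_gap: 0.0117
grasp_force: 35.0
t: 19.55
ee_pos: [0.5813, -0.2865, 0.1611]
tool_rot: [[0.725, -0.509, 0.464], [-0.435, -0.86, -0.264], [0.534, -0.01, -0.846]]
force: [-1.0, 1.7, 5.0]
finger_gap: 0.0117
grasp_force: 35.0
```

```bash
python3 -m crank '[0,0,0,0,-1, 0,0,0,0,-1]'
python3 - <<'E'
from h import *
s=get_state();print(s['ee_pos'].round(4),s['joint_pos'].round(3),s['force'].round(2),s['torque'].round(3))
S=camera("side")
cv2.imwrite("pics/h5.png",crop(S["frame"],240,150,65,65,9))
E
```

```text
t: 19.75
ee_pos: [0.5812, -0.2864, 0.161]
tool_rot: [[0.725, -0.509, 0.463], [-0.436, -0.86, -0.264], [0.533, -0.01, -0.846]]
force: [0.4, 0.9, 5.8]
finger_gap: 0.0115
grasp_force: 35.0
[ 0.5812 -0.2864  0.161 ] [-0.586  0.203  1.946  0.086  0.432  1.455] [0.43 0.87 5.85] [0.051 0.008 0.075]
```

View pics/h5.png

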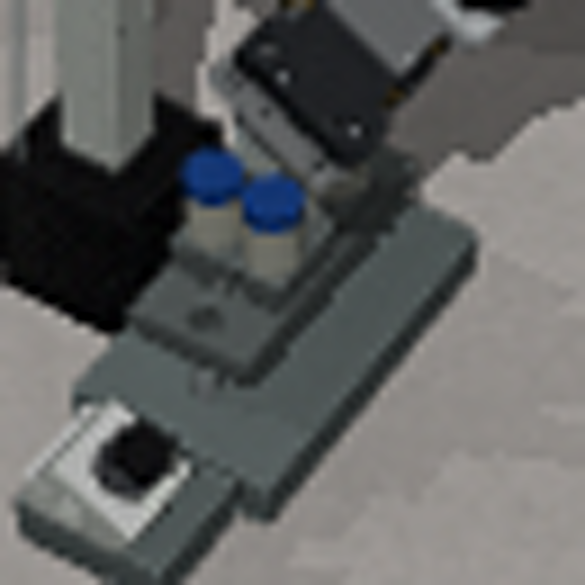

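Run:
```python
from h import *
S=camera("side");s=get_state();R=s["tool_rot"]
m=onz(S,*un(207,318,9,240,150),.070);print("hole",m.round(4))
for z in(.04,.043,.046): print("peg",z,onz(S,263,191,z).round(4))
# expected image of peg base/top for a peg at the side estimate
for z in(.03,.056): print(((proj(S,[.610,-.220,z])-[240,150]+.5)*9-.5).round(0))
for D in([0,.001,0],[.001,0,0],[0,0,.001]): print(D,(R.T@np.array(D)).round(5))
```

```text
hole [ 0.6119 -0.2294  0.07  ]
peg 0.04 [ 0.6099 -0.222   0.04  ]
peg 0.043 [ 0.6098 -0.2195  0.043 ]
peg 0.046 [ 0.6097 -0.217   0.046 ]
[211. 390.]
[210. 354.]
[0, 0.001, 0] [-0.00044 -0.00086 -0.00026]
[0.001, 0, 0] [ 0.00073 -0.00051  0.00046]
[0, 0, 0.001] [ 5.3e-04 -1.0e-05 -8.5e-04]
```

```bash
python3 -m crank '[0.0021,0,-0.0034,0,-1, -0.0053,-0.0045,-0.0032,0,-1, 0,0,0,0,-1, 0,0,0,0,-1]'; python3 -m crank '[-0.0021,0,0.0034,0,-1, -0.0021,0,0.0034,0,-1, 0,0,0,0,-1]'
```

```text
t: 20.25
ee_pos: [0.5758, -0.2777, 0.1618]
tool_rot: [[0.729, -0.509, 0.458], [-0.438, -0.861, -0.261], [0.527, -0.011, -0.85]]
force: [-0.7, -0.2, -3.2]
finger_gap: 0.0117
grasp_force: 35.0
t: 20.55
ee_pos: [0.5771, -0.2784, 0.1544]
tool_rot: [[0.727, -0.51, 0.46], [-0.438, -0.86, -0.262], [0.529, -0.011, -0.849]]
force: [1.7, 1.0, -3.5]
finger_gap: 0.0118
grasp_force: 35.0
```

```bash
python3 -m crank '[-0.0016,0,0.0026,0,-1, -0.0016,0,0.0026,0,-1, 0,0,0,0,-1]'; python3 -m crank '[-0.0016,0,0.0026,0,-1, -0.0016,0,0.0026,0,-1, 0,0,0,0,-1]'
```

```text
t: 20.85
ee_pos: [0.5779, -0.2783, 0.1492]
tool_rot: [[0.726, -0.51, 0.462], [-0.438, -0.86, -0.262], [0.531, -0.012, -0.847]]
force: [4.4, 2.4, -2.5]
finger_gap: 0.0113
grasp_force: 35.0
t: 21.15
ee_pos: [0.5777, -0.2783, 0.1429]
tool_rot: [[0.726, -0.51, 0.461], [-0.438, -0.86, -0.262], [0.53, -0.012, -0.848]]
force: [4.9, 3.6, -2.5]
finger_gap: 0.0116
grasp_force: 35.1
```

```bash
python3 -m crank '[0.0003,-0.0014,0.0002,0,-1, -0.0016,0,0.0026,0,-1, 0,0,0,0,-1]'; python3 -m crank '[-0.0011,0,0.0017,0,-1, -0.0008,0,0.0013,0,-1, 0,0,0,0,-1, 0,0,0,0,-1]'
```

```text
t: 21.45
ee_pos: [0.578, -0.2775, 0.1393]
tool_rot: [[0.727, -0.51, 0.46], [-0.437, -0.86, -0.262], [0.529, -0.011, -0.849]]
force: [3.4, 1.8, -3.7]
finger_gap: 0.0118
grasp_force: 35.0
t: 21.85
ee_pos: [0.5781, -0.2773, 0.1365]
tool_rot: [[0.727, -0.509, 0.46], [-0.437, -0.86, -0.262], [0.53, -0.011, -0.848]]
force: [2.0, 3.4, 1.6]
finger_gap: 0.0116
grasp_force: 35.0
```

```bash
python3 -m crank '[-0.0008,0,0.0013,0,-1, -0.0005,0,0.0008,0,-1, 0,0,0,0,-1]'; python3 -c "
from rig import *
s=get_state();print(s['torque'])"
```

```text
t: 22.15
ee_pos: [0.5785, -0.2771, 0.1362]
tool_rot: [[0.726, -0.509, 0.463], [-0.435, -0.861, -0.263], [0.532, -0.01, -0.847]]
force: [-3.2, 9.1, 14.3]
finger_gap: 0.0119
grasp_force: 35.0
[ 0.50540588  0.21230378 -0.07403253]
```

```bash
python3 -m crank '[0,0,0,0,-0.3, 0,0,0,0,-0.3, 0,0,0,0,-0.3, 0,0,0,0,-0.3, 0,0,-0.02,0,-0.3, 0,0,-0.04,0,-0.3, 0,0,-0.04,0,-0.3, 0,0,-0.04,0,-0.3, 0,0,0,0,-1, 0,0,0,0,-1, 0,0,0,0,-1, 0,0,0,0,-1, 0,0,0,0,-1]'
python3 - <<'E'
from h import *
S=camera("side");T=camera("top")
cv2.imwrite("pics/h6.png",np.hstack([crop(T["frame"],255,155,80,80,5),crop(S["frame"],235,135,80,80,5)]))
E
```

```text
t: 23.45
ee_pos: [0.5134, -0.2406, 0.2506]
tool_rot: [[0.729, -0.51, 0.458], [-0.438, -0.86, -0.261], [0.526, -0.011, -0.85]]
force: [-0.2, -0.1, -0.5]
finger_gap: 0.0002
grasp_force: 0.0
```

View pics/h6.png

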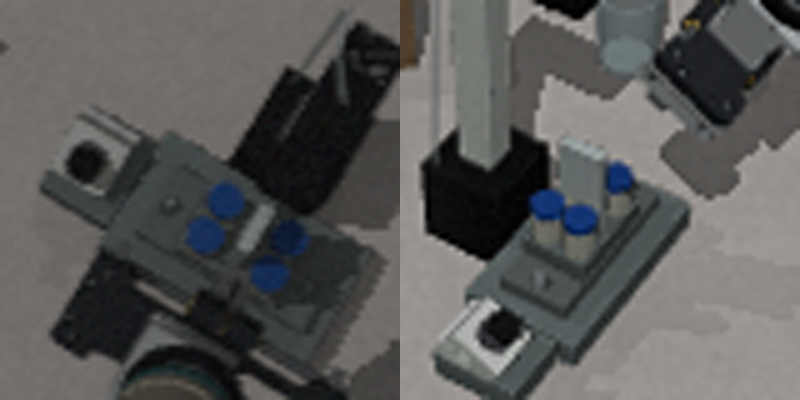

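Run:
```python
from h import *
S=camera("side");T=camera("top")
seat=np.array([.579,-.2775,.03]);a=np.radians(-30.7);xp=np.array([np.cos(a),np.sin(a),0]);yp=np.array([-xp[1],xp[0],0])
print("peg err T",(np.array(proj(T,seat+.062*yp+[0,0,.013]))-[290.4,196.4]).round(2),"S",(proj(S,seat+.062*yp+[0,0,.013])-[263,191]).round(2))
out={}
for n,C,o,uv in(("T",T,(255,155),(86,160)),("S",S,(235,135),(99,327))):
    f=C["frame"];u,v=un(*uv,5,*o);g=f.max(2).astype(float);u0,v0=int(round(u))-6,int(round(v))-6
    w=g[v0:v0+13,u0:u0+13];k,l,st,ce=cv2.connectedComponentsWithStats((w<45).astype(np.uint8));i=l[6,6];c=ce[i]+[u0,v0];print(n,"click",np.round((u,v),1),"blob",c.round(2),st[i])
    e=proj(C,seat+.062*yp+[0,0,.013])-([290.4,196.4] if n=="T" else [263,191])
    out[n]=c
    for z in(.06,.07,.08,.09):
        p=onz(C,*(c+e),z)-seat; print(z,"x'",(p@xp).round(4),"y'",(p@yp).round(4))
p=tri(T,out["T"]+0,S,out["S"]+0);print(p.round(4))
```

```text
peg err T [-1.38 -0.79] S [-0.16 -0.88]
T click [271.8 186.6] blob [271.69 187.31] [ 2  3  8  8 42]
0.06 x' -0.0103 y' 0.1432
0.07 x' -0.0121 y' 0.1426
0.08 x' -0.0138 y' 0.142
0.09 x' -0.0156 y' 0.1413
S click [254.4 200. ] blob [255.14 200.05] [ 4  3  8  7 37]
0.06 x' -0.0069 y' 0.1305
0.07 x' -0.0115 y' 0.137
0.08 x' -0.0161 y' 0.1436
0.09 x' -0.0207 y' 0.1501
[ 0.639  -0.1543  0.064 ]
```

```bash
python3 -m crank '[-0.0064,-0.0231,0.0215,0,-1, -0.0064,-0.0231,0.0215,0,-1, -0.0064,-0.0231,0.0215,0,-1, -0.0064,-0.0231,0.0215,0,-1, -0.0064,-0.0231,0.0215,0,-1, -0.0064,-0.0231,0.0215,0,-1, 0,0,0,0,-1, 0,0,0,0,-1]'
python3 - <<'E'
from rig import *
import numpy as np
s=get_state();R=s["tool_rot"];print(s["joint_pos"].round(3))
print((R.T@(np.array([.6388,-.1514,.078])-s["ee_pos"])-[0,0,.022]).round(4))
E
```

```text
t: 24.45
ee_pos: [0.6155, -0.138, 0.1236]
tool_rot: [[0.729, -0.508, 0.459], [-0.436, -0.861, -0.261], [0.528, -0.01, -0.849]]
force: [0.1, -0.3, 0.2]
finger_gap: 0.0005
grasp_force: 0.0
[-0.249  0.246  2.003 -0.389  0.379  2.183]
[-0.0013  0.0001  0.0309]
```

Advance along the plunger axis until contact.

```bash
python3 -m crank '[0,0,0.01,0,-1, 0,0,0.008,0,-1, 0,0,0.005,0,-1, 0,0,0,0,-1]'; python3 -m crank '[0,0,0.004,0,-1, 0,0,0.003,0,-1, 0,0,0,0,-1]';  python3 -m crank '[0,0,0.003,0,-1, 0,0,0.003,0,-1, 0,0,0,0,-1]'
```

```text
t: 24.85
ee_pos: [0.6259, -0.1452, 0.1041]
tool_rot: [[0.727, -0.511, 0.459], [-0.438, -0.86, -0.262], [0.529, -0.01, -0.849]]
force: [-0.3, 0.2, 0.5]
finger_gap: 0.0009
grasp_force: 0.0
t: 25.15
ee_pos: [0.6294, -0.1463, 0.0984]
tool_rot: [[0.727, -0.51, 0.459], [-0.437, -0.86, -0.262], [0.529, -0.01, -0.849]]
force: [0.5, -0.1, 0.6]
finger_gap: 0.0002
grasp_force: 0.0
t: 25.45
ee_pos: [0.6323, -0.1478, 0.0936]
tool_rot: [[0.727, -0.509, 0.46], [-0.437, -0.86, -0.262], [0.529, -0.01, -0.848]]
force: [-1.5, 0.1, 3.0]
finger_gap: 0.0008
grasp_force: 1.9
```

```bash
python3 -m crank '[0,0,0.003,0,-1, 0,0,0.003,0,-1, 0,0,0,0,-1]'; python3 -m crank '[0,0,0.003,0,-1, 0,0,0.003,0,-1, 0,0,0,0,-1]';  python3 -m crank '[0,0,0.002,0,-1, 0,0,0.001,0,-1, 0,0,0,0,-1]'
```

```text
t: 25.75
ee_pos: [0.6349, -0.1494, 0.0884]
tool_rot: [[0.727, -0.509, 0.46], [-0.437, -0.86, -0.262], [0.529, -0.01, -0.849]]
force: [-2.7, 1.3, 4.5]
finger_gap: 0.0004
grasp_force: 3.0
t: 26.05
ee_pos: [0.6367, -0.1505, 0.0848]
tool_rot: [[0.727, -0.51, 0.46], [-0.437, -0.86, -0.262], [0.53, -0.01, -0.848]]
force: [-12.9, 6.2, 16.8]
finger_gap: 0.0005
grasp_force: 10.5
t: 26.35
ee_pos: [0.637, -0.1506, 0.0845]
tool_rot: [[0.726, -0.51, 0.461], [-0.437, -0.86, -0.263], [0.531, -0.01, -0.847]]
force: [-25.2, 13.7, 36.9]
finger_gap: 0.0002
grasp_force: 22.7
```

```bash
cat > f.py <<'E'
from rig import *
import numpy as np
s=get_state();z=s["tool_rot"][:,2];print("along",(s["ee_pos"]@np.array([.46,-.262,-.848])).round(5),"F",(s["force"]@z).round(2),s["joint_pos"][5].round(3))
E
python3 f.py
python3 -m crank '[0,0,-0.002,0,-1, 0,0,0,0,-1]' >/dev/null; python3 f.py
python3 -m crank '[0,0,-0.002,0,-1, 0,0,0,0,-1]' >/dev/null; python3 f.py
for i in 1 2 3; do :; done
python3 -m crank '[0,0,-0.003,0,-1, 0,0,0,0,-1]' >/dev/null; python3 f.py
python3 -m crank '[0,0,-0.003,0,-1, 0,0,0,0,-1]' >/dev/null; python3 f.py
python3 -m crank '[0,0,-0.003,0,-1, 0,0,0,0,-1]' >/dev/null; python3 f.py
python3 -m crank '[0,0,-0.003,0,-1, 0,0,0,0,-1]' >/dev/null; python3 f.py
python3 -m crank '[0,0,-0.002,0,-1, 0,0,0,0,-1]' >/dev/null; python3 f.py
python3 -m crank '[0,0,-0.002,0,-1, 0,0,0,0,-1]' >/dev/null; python3 f.py
```

```text
along 0.26087 F -46.46 2.28
along 0.26058 F -29.72 2.275
along 0.2602 F -9.89 2.27
along 0.25759 F -7.19 2.264
along 0.25477 F -5.65 2.257
along 0.2519 F -3.86 2.251
along 0.24896 F -4.07 2.245
along 0.24702 F -3.03 2.241
along 0.24515 F -0.46 2.237
```

```bash
python3 -m crank '[0,0,-0.02,0,-1, 0,0,-0.04,0,-1, 0,0,-0.04,0,-1, 0,0,-0.03,0,-1, 0,0,0,0,-1, 0,0,0,0,-1]'
python3 - <<'E'
from h import *
seat=np.array([.579,-.2775,.03]);a=np.radians(-30.7);xp=np.array([np.cos(a),np.sin(a),0]);yp=np.array([-xp[1],xp[0],0])
for n in("top","side"):
    c=camera(n);h=cv2.cvtColor(c["frame"],cv2.COLOR_BGR2HSV);m=cv2.inRange(h,(105,120,60),(130,255,255))
    k,l,st,ce=cv2.connectedComponentsWithStats(m)
    print(n,[(ce[i].round(1).tolist(),int(st[i,4])) for i in range(1,k) if st[i,4]>8 and 140<ce[i][0]<340 and 120<ce[i][1]<330])
    print(" exp caps",[proj(c,seat+x*xp+y*yp+[0,0,.07]).round(1).tolist() for x in(.0155,-.0155) for y in(.028,-.028)])
    q=(271.7,187.3) if n=="top" else (255.1,200.05);u0,v0=int(q[0])-6,int(q[1])-6
    k,l,st,ce=cv2.connectedComponentsWithStats((c["frame"][v0:v0+13,u0:u0+13].max(2)<45).astype(np.uint8));i=l[6,6];print(" plunger now",(ce[i]+[u0,v0]).round(2),"before",q)
E
```

```text
t: 28.55
ee_pos: [0.5702, -0.1124, 0.2085]
tool_rot: [[0.727, -0.509, 0.461], [-0.437, -0.861, -0.262], [0.53, -0.011, -0.848]]
force: [-0.4, -1.0, -0.5]
finger_gap: 0.0006
grasp_force: 0.0
top [([232.7, 147.1], 33), ([238.7, 151.8], 17), ([172.8, 156.1], 34), ([224.4, 158.7], 64), ([164.7, 159.6], 34), ([156.8, 163.5], 33), ([148.9, 167.1], 35), ([297.6, 198.4], 81), ([308.4, 209.8], 33), ([182.6, 234.6], 42)]
 exp caps [[300.2, 194.4], [312.9, 202.0], [296.0, 201.3], [308.9, 209.0]]
 plunger now [271.69 187.31] before (271.7, 187.3)
side [([266.3, 176.3], 61), ([307.6, 270.9], 58), ([212.5, 290.3], 52), ([216.1, 299.2], 57), ([219.7, 308.4], 56), ([223.5, 318.1], 62)]
 exp caps [[264.1, 174.2], [271.4, 165.8], [270.5, 177.2], [277.7, 168.7]]
 plunger now [255.14 200.05] before (255.1, 200.05)
```

```bash
python3 -c "
from rig import *
print(finish_job())"
```

```text
the job is handed in; nothing more can be done
None
```

The cassette sits home on both pegs. The plunger was pressed through its full stroke of about 14 mm and sprang back out. The job was handed in at about 28.6 s; the bottle and rack had not moved in the last images, but I did not re-check the jar and beaker.

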